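# Pack the last handle blank below the rim and strike the box off

## Task

One handle blank has been stuck upright in an end cell of the stock box, so the box will not go back into its pigeonhole. Lift it out, lay it flat on the bench and let go, then take it again across its middle and bed it down flat in the free place between the packed blanks, below the rim. Then check the packing: rest the aluminium straightedge across the two long sides of the box over the end cells, draw it along the rim in contact right to the other end, and lay it back on the bench clear of the box, leaving the packed pieces and the other things on the bench where they are.

Things in the scene. Friction and masses are not known exactly. Their poses are not given: they have to be found in the camera images.
- box: Open plywood stock box, fixed, 188 mm along its x, 221 mm along y, 56 mm high, walls 8 mm, floor 6 mm; origin at the centre of its underside, z up. Blanks lie along box x in five lanes (centres y = -82, -41, 0, 41, 82 mm, x = -20 mm, each 132 mm long), two layers of 22 mm; upper tops 50 mm up, 6 mm below the rim. One of the three inner lanes lacks its upper blank.
- rim (a point): Centre of the box's mouth at rim height, 56 mm above the bench; axes as the box. The two 188 mm sides carry the straightedge. At the box's +x end, behind a 6 mm cross wall, are four end cells, centres x = 69 mm, y = -79, -26, 26, 79 mm, each 34 mm (x) by 47 mm (y) inside, floor 6 mm and walls 53 mm above the bench; the cell at y = 79 mm is full of thin strips.
- free_place (a point): The free place in the upper layer: centre of the top face of a cream card slip (112 x 34 x 1.5 mm, fixed) lying there on the lower layer, 29.5 mm above the bench. The place is 132 mm along its own x (box x) by about 44 mm along y, 26.5 mm deep below the rim. Axes as the box.
- blank_mid (a point): Centre of the loose handle blank, a reddish-brown wooden bar 22 x 38 x 125 mm (own x, y, z), about 75 g, red wax on both ends; own z runs along its length. At the start it stands upright in one of three end cells, foot on the cell floor, its 22 mm side along box x and 38 mm side along box y within 0.05 rad, 75 mm proud of the rim.
- edge_mid (a point): Centre of the straightedge, a loose aluminium bar 300 mm along its own x, 30 mm wide (y), 18 mm high (z), 0.16 kg, black end caps; at the start it lies flat on the bench at the robot's right, roughly pointing away from the robot. The bench between it and the box is clear.
- packed_a_mid (a point): Centre of a loose packed blank (125 x 38 x 22 mm, along its own x, y, z) in the upper layer beside the free place or one lane on; top 50 mm above the bench.
- packed_b_mid (a point): Centre of the other loose packed blank of the upper layer, same size.
- short_a_mid (a point): Centre of a short end of blank (22 x 38 x 40 mm high) standing loose in an end cell; top 46 mm above the bench.
- short_b_mid (a point): Centre of the second short end, same size, in another end cell.
- glue_mid (a point): White glue bottle, 62 mm across, 170 mm tall, standing on the bench at the robot's left; point on its axis 80 mm up.
- wax_jar_mid (a point): Low amber jar with an aluminium cap, 72 mm across, 62 mm tall, at the robot's left near the robot; point on its axis 30 mm up.
- mallet_mid (a point): Wooden mallet lying on the bench at the far right, head 62 x 110 x 68 mm with centre 55 mm along +x of this point, handle 27 mm thick to 200 mm along -x; point 34 mm up.
- square_mid (a point): Try square lying flat on the bench beyond the free bench space: wooden stock 22 x 110 x 16 mm along its own y, steel blade 150 x 30 mm towards its own x; point at the centre of the stock, 8 mm up.
Not all that is in view belongs to the job. Leave any purple look-alike of the part that bears blank_mid alone. What is shaped like the part that bears short_b_mid but blue is not meant.

How it is judged (in metres and radians):
On the way, in this order (a step that is already met when the one before it is completed fails the run):
1. the blank lies on a broad face on the bench, let go (height (world z) of blank_mid below 0.015 m and angle between the x axis of blank_mid and the z axis of box, either way round below 0.08 rad and contact force between the fingers and blank below 0.1 N and linear speed of blank below 0.03 m/s), for 0.2 s.
2. the blank lies flat in the free place, below the rim, let go (horizontal distance between blank_mid and free_place below 0.012 m and angle between the z axis of blank_mid and the x axis of box, either way round below 0.06 rad and angle between the x axis of blank_mid and the z axis of box, either way round below 0.06 rad and z of blank_mid in the frame of box below 0.0435 m and contact force between the fingers and blank below 0.1 N), for 0.2 s.
3. the straightedge rests across the rim over the end cells (x of edge_mid in the frame of box between 0.05 and 0.1 m and z of edge_mid in the frame of box between 0.062 and 0.068 m and y of edge_mid in the frame of box between -0.035 and 0.035 m and angle between the x axis of edge_mid and the y axis of box, either way round below 0.2 rad and angle between the z axis of edge_mid and the z axis of box, either way round below 0.06 rad and contact force between straightedge and box above 0.1 N and horizontal distance between blank_mid and free_place below 0.012 m and angle between the z axis of blank_mid and the x axis of box, either way round below 0.06 rad and angle between the x axis of blank_mid and the z axis of box, either way round below 0.06 rad and z of blank_mid in the frame of box below 0.0435 m), for 0.1 s.
4. the straightedge, in contact with the rim, moves off the end cells (x of edge_mid in the frame of box between 0.015 and 0.05 m and z of edge_mid in the frame of box between 0.062 and 0.068 m and y of edge_mid in the frame of box between -0.035 and 0.035 m and angle between the x axis of edge_mid and the y axis of box, either way round below 0.2 rad and angle between the z axis of edge_mid and the z axis of box, either way round below 0.06 rad and contact force between straightedge and box above 0.1 N and horizontal distance between blank_mid and free_place below 0.012 m and angle between the z axis of blank_mid and the x axis of box, either way round below 0.06 rad and angle between the x axis of blank_mid and the z axis of box, either way round below 0.06 rad and z of blank_mid in the frame of box below 0.0435 m).
5. it passes the middle of the box, still in contact (x of edge_mid in the frame of box between -0.03 and 0.01 m and z of edge_mid in the frame of box between 0.062 and 0.068 m and y of edge_mid in the frame of box between -0.035 and 0.035 m and angle between the x axis of edge_mid and the y axis of box, either way round below 0.2 rad and angle between the z axis of edge_mid and the z axis of box, either way round below 0.06 rad and contact force between straightedge and box above 0.1 N and horizontal distance between blank_mid and free_place below 0.012 m and angle between the z axis of blank_mid and the x axis of box, either way round below 0.06 rad and angle between the x axis of blank_mid and the z axis of box, either way round below 0.06 rad and z of blank_mid in the frame of box below 0.0435 m).
6. it reaches the other end of the box, still in contact (x of edge_mid in the frame of box between -0.11 and -0.065 m and z of edge_mid in the frame of box between 0.062 and 0.068 m and y of edge_mid in the frame of box between -0.035 and 0.035 m and angle between the x axis of edge_mid and the y axis of box, either way round below 0.2 rad and angle between the z axis of edge_mid and the z axis of box, either way round below 0.06 rad and contact force between straightedge and box above 0.1 N and horizontal distance between blank_mid and free_place below 0.012 m and angle between the z axis of blank_mid and the x axis of box, either way round below 0.06 rad and angle between the x axis of blank_mid and the z axis of box, either way round below 0.06 rad and z of blank_mid in the frame of box below 0.0435 m).
At the end, for the whole second after the job is handed in: The blank lies flat in the free place (centre within 12 mm, level and along the lane within 0.06 rad, top below the rim), packed blanks and short ends are below the rim, the straightedge lies flat on the bench clear of the box; both let go, at rest (all of step 2 and z of each of packed_a_mid, packed_b_mid in the frame of box below 0.0435 m and z of each of short_a_mid, short_b_mid in the frame of box below 0.034 m and height (world z) of edge_mid below 0.013 m and contact force between straightedge and box below 0.05 N and contact force between the fingers and straightedge below 0.1 N and linear speed of each of blank, straightedge below 0.01 m/s); the robot touches nothing.
It fails at once if a packed blank or short end is shifted by more than 15 mm (distance of any of packed_a_mid, packed_b_mid, short_a_mid, short_b_mid from where it was at the start of the episode above 0.015 m).
It fails at once if the glue bottle, wax jar, mallet or square is moved by more than 30 mm (distance of any of glue_mid, wax_jar_mid, mallet_mid, square_mid from where it was at the start of the episode above 0.03 m).
It also fails if it takes over 72 s, if anything falls off the work surface, if the arm or the gripper's body presses on something with over 40 N, if the wrist force passes 120 N, or if a joint passes its speed limit or range.

## Robot

A 6-joint arm with a two-finger parallel gripper is mounted at the origin on the work surface. World frame = base frame: x ahead of the robot, y to its left, z up, the work surface at z = 0. Lengths are in mm, angles in rad, forces in N, time in s.
With the tool pointing down it reaches from about 275 to 750 mm from the base axis. Payload 10.2 kg.
Tool frame: the origin (TCP) lies between the finger pads; the fingertips stand 17 mm ahead of it and the grasp point (between the pads) lies 2 mm behind it; z points along the fingers, y is the line along which they close (so a half turn about z gives the same grasp; the last joint's range is limited). The gripper opens to 85 mm and grips with 20 to 120 N. Pads are 22 mm wide; open, the fingers measure 114 mm over their backs; the gripper's body (76 mm by 85 mm) begins 54 mm behind the grasp point. The pads swing forward as they close: fully open they stand 13 mm farther back than shut.
Start: joints at [-1.46, 0.313, 1.498, -0, 1.331, -0.223], TCP at [171.996, -496.033, 248.294] pointing down, gripper open.
Joint ranges: [-2.94, 2.94], [-0.97, 2.17], [0.19, 2.56], [-1.23, 4.37], [0.02, 3.11], [-2.88, 2.88]. Speed limits (rad/s): [2.39, 2.39, 3.01, 3.14, 3.14, 3.14].

## Interface

Orientations are given as a unit quaternion [w, x, y, z].
In Python, from rig import * gives the robot as it stands.
- The arm moves only by the tool step_arm, never from a script. Its argument "commands" is text: rows parted by semicolons, each of 7 numbers parted by spaces: the opening, from 0 (shut) to 1 (fully open), then the shift along the tool's x, y, z in cm, then the turn, a rotation vector about the tool's x, y, z in rad. In form: hand x y z rx ry rz; .... A call has 1 to 20 rows; each row is the pose to reach, as a shift and turn from the pose commanded when the call began, along the tool's axes at that moment; what a row does not reach only later rows make up. A row lasts 1/12 s, in which the tool goes at most 41.7 mm and 7.16 degrees, less where a joint would pass 70% of its speed; a pose out of reach is approached as far as the arm can. A call with a gripper value outside its range is refused whole. The fingers move at their own pace and stop on an object; "newtons" is the grip in N (left out, the last holds). Time passes only in rows, so rows that repeat a pose let the fingers close. It gives the time, the measured TCP pose, the force, the opening and the grip force at its end, in the units of the state.
- sense(): the state, without advancing time (a new reading comes with each control period).
- capture(name): name is "scene" or "top" or "wrist"; returns the picture (400x640x3 uint8, red, green, blue); there is no depth.
- camera_model(name): a dict with "mtx" (3x3 intrinsics, pixels), "k1" (the pictures are not rectified: a ray, as slopes to the right and down, at radius r is drawn at 1 + k1 r^2 times it, then the intrinsics apply), "eye" and "rotation" of the camera in the world. Camera axes: x right, y down, z forward; pixel columns grow to the right and rows downward; lengths in mm; the calibration is good to about 2 mm. A picture is of the moment at which its call begins: read the wrist's pose just before it. camera_model takes no time and is no camera call; for the wrist camera it gives the pose at the moment of the call.
- finish_job(): hands the job in; it is judged then, once.
Trained networks look in the newest picture that a camera, given by its name, has taken for a name from the list of things; names that differ only in an ending like _2 or _b are one class to them, and where a whole thing is asked for, a point or a joint stands for the part that bears it (a point fixed in the world has none). Each returns a list of dicts, best first, with "score" (0 to 1); they miss things now and then, are a little off and sometimes report something else, mostly with a low value. They report only what shows in the picture. A call takes as long as a camera call. They do not tell look-alikes from the thing itself.
- search_frame(camera, label): "rect" ([centre column, centre row, width, height] in pixels, round what is visible of it).
- trace(camera, label): "mask" (400x640 bool, what is visible of it) and "rect" ([centre column, centre row, width, height] in pixels, round what is visible of it).
- spot_point(camera, label): "xy" ([column, row] in pixels: a listed point, or the origin of a listed thing).
The state is a dict: "time_s": time; "joints": joint angles; "dq": joint speeds; "tau": joint torques, N m; "eef_pos": TCP position; "ee_rot": TCP orientation; "force": force on the tool from outside, world axes, zero at the start; "wrist_torque": the same for the moment, N m; "grip_width": opening from 0.0 (shut) to 1.0 (fully open); "grip_force": force on a finger pad.
Only numpy, scipy, OpenCV 4.12 (cv2) and the standard library are available. Lean on these libraries where they do the work, as an engineer would, in place of code of your own. Each camera call takes 0.05 s, during which the arm holds its last target. There are 200 camera calls.

## Working session

There is one attempt and no reset: what is moved stays moved. The work goes in short steps, Python scripts to look and compute and a tool call to move; the robot and the scene stay as the last step left them, time stands still between calls to the robot, and variables do not carry over. Pictures are saved under pics/ and viewed, at most 10 in all, crops included, and the job is handed in when it is done.

Besides the shell and the picture viewer there is one more tool, called after "Emit:" as name(argument=value, ...) on one line, values as JSON. step_arm: Moves the arm, as the interface text tells. Its arguments: {"type":"object","properties":{"commands":{"type":"string"},"newtons":{"type":"number"}},"required":["commands"]}

```bash
mkdir -p pics; ls
cat > h.py <<'E'
from rig import *
import numpy as np, cv2
from scipy.spatial.transform import Rotation as R
def ray(cm,uv):
    K=np.array(cm["mtx"]);k=cm["k1"]
    d=np.array([(uv[0]-K[0,2])/K[0,0],(uv[1]-K[1,2])/K[1,1]]);s=d.copy()
    for _ in range(20): s=d/(1+k*(s@s))
    return np.array(cm["rotation"])@np.array([s[0],s[1],1.])
def at(cm,uv,z):
    r=ray(cm,uv);e=np.array(cm["eye"]).ravel();return e+r*(z-e[2])/r[2]
def proj(cm,P):
    c=np.array(cm["rotation"]).T@(np.array(P,float)-np.array(cm["eye"]).ravel());s=c[:2]/c[2]
    s=s*(1+cm["k1"]*(s@s));K=np.array(cm["mtx"]);return np.array([K[0,0]*s[0]+K[0,2],K[1,1]*s[1]+K[1,2]])
def save(n,im): cv2.imwrite("pics/"+n,im[...,::-1])
E
python3 - <<'E'
from h import *
for c in["scene","top"]:
    im=capture(c);save(c+"0.png",im);cm=camera_model(c);print(c,np.round(cm["eye"]),np.round(cm["rotation"],2).tolist(),cm["k1"],np.round(cm["mtx"]).tolist())
    for l,z in[("rim",56),("free_place",29.5),("blank_mid",68),("edge_mid",9),("packed_a_mid",39),("short_a_mid",26),("glue_mid",80),("wax_jar_mid",30),("mallet_mid",34),("square_mid",8)]:
        for d in spot_point(c,l)[:4]: print(l,round(d["score"],2),np.round(d["xy"]),np.round(at(cm,d["xy"],z)[:2]))
print(sense())
E
```

```text
pics
scene [1339. -788.  953.] [-0.4, 0.82, 0.36, -0.17] -0.049711366594177506 [[425.0, 0.0, 320.0], [0.0, 425.0, 199.0], [0.0, 0.0, 1.0]]Traceback (most recent call last):
  File "<stdin>", line 5, in <module>
  File "h.py", line 10, in at
    r=ray(cm,uv);e=np.array(cm["eye"]).ravel();return e+r*(z-e[2])/r[2]
  File "h.py", line 8, in ray
    return np.array(cm["rotation"])@np.array([s[0],s[1],1.])
           ~~~~~~~~~~~~~~~~~~~~~~~~^~~~~~~~~~~~~~~~~~~~~~~~~
ValueError: matmul: Input operand 1 has a mismatch in its core dimension 0, with gufunc signature (n?,k),(k,m?)->(n?,m?) (size 3 is different from 4)
```

```bash
sed -i 's/np.array(cm\["rotation"\])/rot(cm["rotation"])/' h.py
cat >> h.py <<'E'
def rot(q): return R.from_quat(np.roll(q,-1)).as_matrix()
E
cat > look.py <<'E'
from h import *
import sys
for c in sys.argv[1].split(","):
    cm=camera_model(c);im=capture(c);save(c+sys.argv[2]+".png",im);print(c,np.round(cm["eye"]))
    for l,z in[("rim",56),("free_place",29.5),("blank_mid",68),("edge_mid",9),("packed_a_mid",39),("short_a_mid",26),("glue_mid",80),("wax_jar_mid",30),("mallet_mid",34),("square_mid",8)]:
        for d in spot_point(c,l)[:4]: print(l,round(d["score"],2),np.round(d["xy"]),np.round(at(cm,d["xy"],z)[:2]))
E
python3 look.py scene,top 0; python3 -c "
from h import *
s=sense();print({k:np.round(v,3) for k,v in s.items()});cm=camera_model('wrist');print(cm)"
```

```text
scene [1339. -788.  953.]
rim 0.61 [350. 188.] [524. 123.]
free_place 0.75 [391. 146.] [409. 490.]
free_place 0.67 [353. 185.] [494. 170.]
blank_mid 0.95 [399. 203.] [705. 171.]
blank_mid 0.86 [346. 203.] [586.  40.]
edge_mid 0.84 [244. 257.] [ 517. -330.]
packed_a_mid 0.55 [334. 193.] [493.  77.]
short_a_mid 0.37 [367. 201.] [592. 142.]
glue_mid 0.7 [386. 146.] [446. 405.]
wax_jar_mid 0.55 [360. 148.] [332. 381.]
mallet_mid 0.79 [216. 295.] [ 606. -482.]
square_mid 0.91 [343. 251.] [701. -85.]
top [ 296.  -46. 1122.]
rim 0.97 [263. 203.] [510. 125.]
free_place 0.81 [249. 208.] [499. 168.]
blank_mid 0.72 [258. 132.] [707. 157.]
blank_mid 0.61 [295. 180.] [576.  44.]
edge_mid 0.55 [428. 215.] [ 511. -327.]
packed_a_mid 0.66 [282. 215.] [483.  75.]
short_a_mid 0.68 [262. 180.] [581. 141.]
glue_mid 0.87 [152. 218.] [449. 411.]
wax_jar_mid 0.73 [158. 264.] [333. 400.]
mallet_mid 0.66 [488. 179.] [ 617. -489.]
square_mid 0.9 [342. 146.] [702. -78.]
square_mid 0.26 [279. 216.] [484.  87.]
{'time_s': np.float64(1.2), 'joints': array([-1.46 ,  0.313,  1.498,  0.   ,  1.331, -0.223]), 'dq': array([-0.   , -0.   , -0.002,  0.002,  0.001,  0.   ]), 'tau': array([-1.0000e-03, -4.1217e+01, -2.5990e+01, -0.0000e+00,  1.0000e-03,
       -0.0000e+00]), 'eef_pos': array([ 171.992, -496.039,  248.3  ]), 'ee_rot': array([-0.   ,  0.986,  0.166,  0.   ]), 'force': array([-0.168,  0.109,  0.414]), 'wrist_torque': array([0.001, 0.029, 0.045]), 'grip_force': np.float64(0.0), 'grip_width': np.float64(0.998)}
{'mtx': array([[303.96062756,   0.        , 315.47586473],
       [  0.        , 303.96062756, 195.51635055],
       [  0.        ,   0.        ,   1.        ]]), 'k1': 0.0028788182692527893, 'eye': array([ 241.49678972, -471.95352031,  373.28740289]), 'rotation': array([ 0.11978161,  0.80618835, -0.57315448, -0.08489206])}
```

View pics/scene0.png

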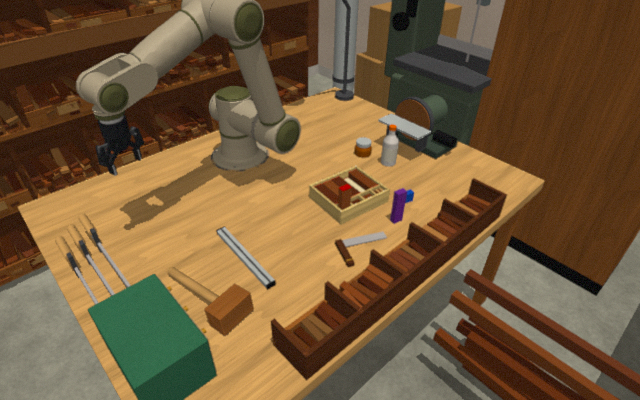

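View pics/top0.png

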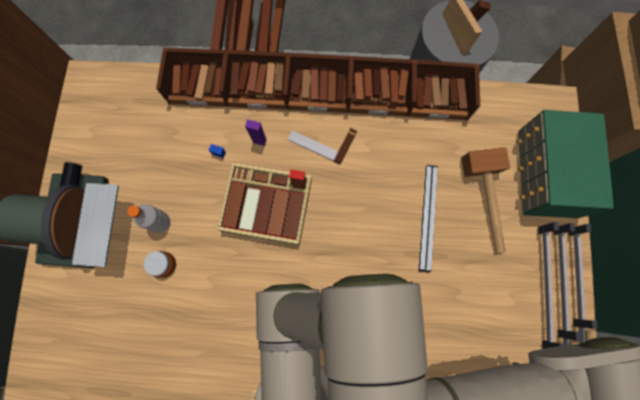

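The wanted blank is the red-topped bar in the box at top px (297,177) / scene (346,195). The look-alikes are the purple bar at (258,132), which is a decoy, and the blue block at (217,151). Box yaw is about -0.15, with the free place in the lane at y=+41. I'll go above the box and take one close look.

```bash
cat >> h.py <<'E'
def down(ya): # tool down, tool y at world angle ya
    y=np.array([np.cos(ya),np.sin(ya),0]);z=np.array([0,0,-1.]);return np.c_[np.cross(y,z),y,z]
def row(p,Rt,p0=None,R0=None):
    s=sense()
    if p0 is None: p0,R0=s["eef_pos"],rot(s["ee_rot"])
    d=R0.T@(np.array(p)-p0)/10; v=R.from_matrix(R0.T@Rt).as_rotvec()
    print("row:",np.round(d,2),np.round(v,3),"rows>=",round(max(np.linalg.norm(d)/4.17,np.degrees(np.linalg.norm(v))/7.16),1))
E
python3 - <<'E'
from h import *
s=sense();R0=rot(s["ee_rot"]);cm=camera_model("wrist")
print("cam in tool",R0.T@(cm["eye"]-s["eef_pos"]),"axis",R0.T@rot(cm["rotation"])[:,2])
row([470,90,330],down(-1.72))
E
```

```text
cam in tool [ 7.35618787e+01  1.22251256e-02 -1.24985686e+02] axis [-2.90463515e-01  7.18148990e-04  9.56885798e-01]
row: [ 47.35 -45.61  -8.17] [-0.    -0.     0.483] rows>= 15.9
```

```bash
python3 -c "
from h import *
row([550,110,330],down(-1.72))"
```

```text
row: [ 55.57 -44.88  -8.17] [-0.    -0.     0.483] rows>= 17.2
```

Emit:
step_arm(commands="1 55.6 -44.9 -8.2 0 0 0.483;1 55.6 -44.9 -8.2 0 0 0.483;1 55.6 -44.9 -8.2 0 0 0.483;1 55.6 -44.9 -8.2 0 0 0.483;1 55.6 -44.9 -8.2 0 0 0.483;1 55.6 -44.9 -8.2 0 0 0.483;1 55.6 -44.9 -8.2 0 0 0.483;1 55.6 -44.9 -8.2 0 0 0.483;1 55.6 -44.9 -8.2 0 0 0.483;1 55.6 -44.9 -8.2 0 0 0.483;1 55.6 -44.9 -8.2 0 0 0.483;1 55.6 -44.9 -8.2 0 0 0.483;1 55.6 -44.9 -8.2 0 0 0.483;1 55.6 -44.9 -8.2 0 0 0.483;1 55.6 -44.9 -8.2 0 0 0.483;1 55.6 -44.9 -8.2 0 0 0.483;1 55.6 -44.9 -8.2 0 0 0.483;1 55.6 -44.9 -8.2 0 0 0.483;1 55.6 -44.9 -8.2 0 0 0.483;1 55.6 -44.9 -8.2 0 0 0.483", newtons=40)

```text
time_s: 2.87
eef_pos: [550.2, 110.8, 329.9]
ee_rot: [0.0, 0.997, -0.074, -0.0]
force: [0.2, 0.3, 0.2]
grip_width: 1.0
grip_force: 0.0
```

```bash
python3 look.py wrist 1 | head -9;python3 -c "
from h import *
s=sense();print(s['eef_pos'],s['joints'])"
```

```text
wrist [623. 100. 455.]
rim 0.86 [315. 188.] [514. 117.]
rim 0.17 [623. 138.] [ 521. -288.]
free_place 0.8 [282. 198.] [498. 168.]
free_place 0.37 [339. 197.] [488.  85.]
blank_mid 0.9 [374. 132.] [578.  33.]
blank_mid 0.65 [252.  40.] [703. 161.]
edge_mid 0.59 [622. 140.] [ 508. -332.]
packed_a_mid 0.67 [309. 177.] [526. 122.]
[550.15568672 110.14818706 330.38409838] [-1.12010770e-02  3.53454950e-01  1.23089587e+00  1.46243934e-05
  1.55711109e+00  1.70911196e+00]
```

View pics/wrist1.png

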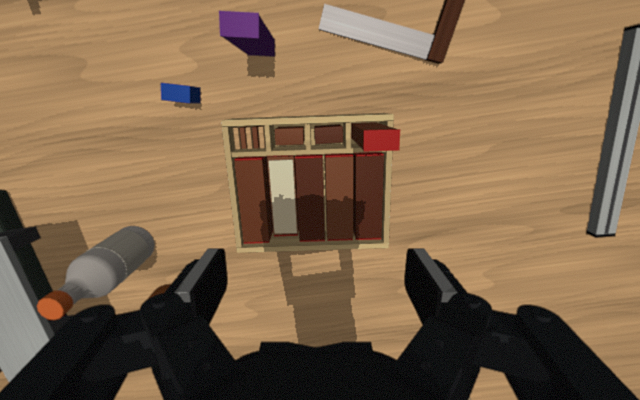

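The close view shows the box, with outer corners near (222,121), (393,115), (389,248) and (237,251). The blank is in the right end cell with its red top at (380,138), and the cream slip is at (283,197). The two decoys sit outside the box, purple at (245,35) and blue at (180,93). I'll fit the box pose and check it in a crop.

```bash
cat > fit.py <<'E'
from h import *
im=cv2.imread("pics/wrist1.png");cm=camera_model("wrist")
px=[(222,121),(393,115),(389,248),(237,251)]
W=np.array([at(cm,p,56)[:2] for p in px]);B=np.array([(94,110.5),(94,-110.5),(-94,-110.5),(-94,110.5)],float)
A=W-W.mean(0);th=np.arctan2((B[:,0]*A[:,1]-B[:,1]*A[:,0]).sum(),(B*A).sum());c=W.mean(0)
print("box",c,th,"res",np.round(W-(B@np.array([[np.cos(th),np.sin(th)],[-np.sin(th),np.cos(th)]])+c),1).tolist())
# slip
S=np.array([at(cm,p,29.5)[:2] for p in[(269,160),(295,160),(296,234),(274,234)]]);print("slip",S.mean(0))
def w(b): return [*(c+np.array([np.cos(th)*b[0]-np.sin(th)*b[1],np.sin(th)*b[0]+np.cos(th)*b[1]])),b[2]]
print("slip pred",w((-20,41,29.5)))
big=cv2.resize(im[95:265,205:410],None,fx=3.8,fy=3.4,interpolation=cv2.INTER_CUBIC)
def poly(bs,col):
    q=np.array([(proj(cm,w(b))-[205,95]+.5)*[3.8,3.4] for b in bs]).astype(int);cv2.polylines(big,[q],True,col,1)
poly([(*b,56) for b in B],(255,255,0))
poly([(-20+a*56,41+d*17,29.5) for a,d in((1,1),(1,-1),(-1,-1),(-1,1))],(0,255,0))
top=[(69+a*11,-79+d*19,131) for a,d in((1,1),(1,-1),(-1,-1),(-1,1))];poly(top,(255,0,255))
cv2.imwrite("pics/fit1.png",big)
# red top
hsv=cv2.cvtColor(im,cv2.COLOR_BGR2HSV);m=((hsv[...,0]<8)|(hsv[...,0]>172))&(hsv[...,1]>190)&(hsv[...,2]>120);m[:, :340]=0;m[:100]=0;m[165:]=0
n,l,st,ce=cv2.connectedComponentsWithStats(m.astype(np.uint8));i=1+st[1:,4].argmax();print(st[i],"top",at(cm,ce[i],131),"pred",w((69,-79,131)))
E
python3 fit.py
```

```text
box [514.72873825 122.16187796] -0.1172348398342248 res [[-1.8, -0.8], [-0.9, 2.1], [0.3, -0.3], [2.4, -1.0]]
slip [497.7899256  164.88802414]
slip pred [np.float64(499.66164659174586), np.float64(165.21977791692137), 29.5]
[364 130  35  21 625] top [576.01033735  35.41450672 131.        ] pred [np.float64(574.0147610378588), np.float64(35.63345775864525), 131]
```

View pics/fit1.png

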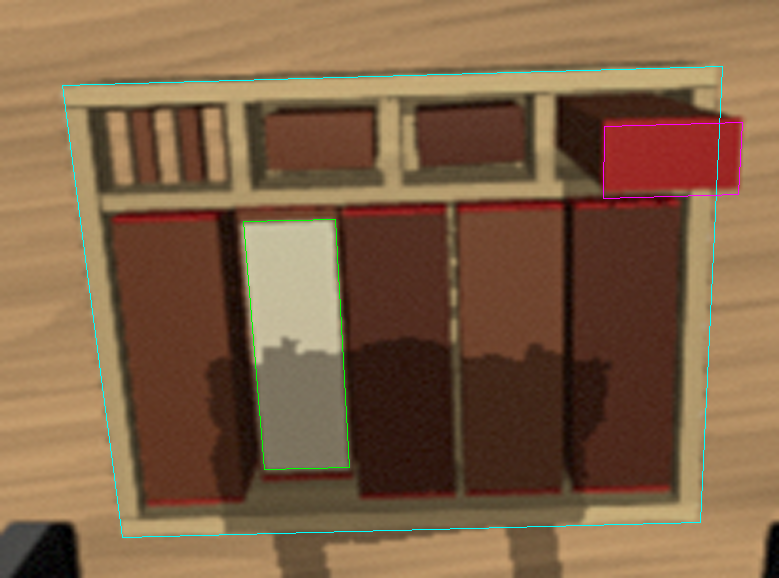

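Overlay matches the picture closely: box at (514.5, 122), yaw -0.117, blank top at (575.5, 35.5). I'll grasp it with the tool tilted 60° forward, closing across the 38 mm.

```bash
cat >> h.py <<'E'
YA=-0.117-np.pi/2; BX=np.array([np.cos(-.117),np.sin(-.117),0]); BC=np.array([514.5,122,0]); BY=np.array([-BX[1],BX[0],0])
def tilt(ya,t): return down(ya)@R.from_euler("y",t).as_matrix()
E
python3 - <<'E'
from h import *
Rt=tilt(YA,np.pi/3);g=np.array([575.5,35.5,106]);pre=g-110*Rt[:,2];print(pre)
row(pre+[0,0,90],Rt);row(pre,Rt);row(g,Rt)
E
```

```text
[480.88848832  46.62033532 161.        ]
row: [-5.9   7.31  7.94] [ 0.017  1.047 -0.03 ] rows>= 8.4
row: [-5.91  7.31 16.94] [ 0.017  1.047 -0.03 ] rows>= 8.4
row: [ 3.62  7.   22.44] [ 0.017  1.047 -0.03 ] rows>= 8.4
```

Emit:
step_arm(commands="1 -5.9 7.3 7.9 0.017 1.047 -0.03;1 -5.9 7.3 7.9 0.017 1.047 -0.03;1 -5.9 7.3 7.9 0.017 1.047 -0.03;1 -5.9 7.3 7.9 0.017 1.047 -0.03;1 -5.9 7.3 7.9 0.017 1.047 -0.03;1 -5.9 7.3 7.9 0.017 1.047 -0.03;1 -5.9 7.3 7.9 0.017 1.047 -0.03;1 -5.9 7.3 7.9 0.017 1.047 -0.03;1 -5.9 7.3 7.9 0.017 1.047 -0.03;1 -5.9 7.3 11 0.017 1.047 -0.03;1 -5.9 7.3 14 0.017 1.047 -0.03;1 -5.9 7.3 17 0.017 1.047 -0.03;1 -5.9 7.3 17 0.017 1.047 -0.03;1 -5.9 7.3 17 0.017 1.047 -0.03")

```text
time_s: 4.58
eef_pos: [478.7, 81.4, 224.7]
ee_rot: [-0.035, 0.898, -0.023, 0.438]
force: [0.2, -0.1, -0.2]
grip_width: 1.001
grip_force: 0.0
```

Run:
```python
from h import *
Rt=tilt(YA,np.pi/3);g=np.array([575.5,35.5,106])
s=sense();print(s["joints"],R.from_matrix(rot(s["ee_rot"]).T@Rt).magnitude());cm=camera_model("wrist");im=capture("wrist");save("wrist2.png",im)
row(g,Rt)
for d in spot_point("wrist","blank_mid"):print(d)
print(proj(cm,[575.5,35.5,131]))
```

```text
[-0.15939074 -0.04465237  2.25534498  1.38053898  0.17177283  0.16655816] 0.19837973008501358
row: [-2.91  5.51 14.68] [-0.137  0.146 -0.01 ] rows>= 3.8
{'xy': [368.5, 236.2], 'score': 0.88}
{'xy': [261.0, 155.9], 'score': 0.78}
[374.26653164 201.81450323]
```

View pics/wrist2.png

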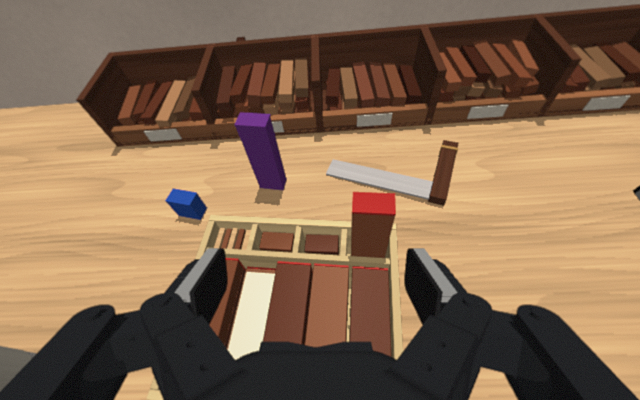

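Run:
```python
from h import *
Rt=tilt(YA,np.pi/4);g=np.array([575.5,35.5,102]);pre=g-110*Rt[:,2];print(pre)
row(pre,Rt)
row(g,Rt,pre,Rt)
```

```text
[498.2500242   44.57971577 179.78174593]
row: [-1.96  4.01  4.13] [-0.135 -0.114  0.007] rows>= 1.5
row: [-0.  0. 11.] [0. 0. 0.] rows>= 2.6
```

Emit:
step_arm(commands="1 -1 2 0 -0.07 -0.06 0;1 -2 4 2 -0.135 -0.114 0.007;1 -2 4 4.1 -0.135 -0.114 0.007;1 -2 4 4.1 -0.135 -0.114 0.007;1 -2 4 4.1 -0.135 -0.114 0.007;1 -2 4 4.1 -0.135 -0.114 0.007;1 -2 4 4.1 -0.135 -0.114 0.007;1 -2 4 4.1 -0.135 -0.114 0.007")

```text
time_s: 5.35
eef_pos: [498.3, 44.5, 180.8]
ee_rot: [0.023, 0.922, -0.054, 0.383]
force: [0.6, -0.1, 0.5]
grip_width: 0.996
grip_force: 0.0
```

Run:
```python
from h import *
Rt=tilt(YA,np.pi/4);g=np.array([575.5,35.5,102])
print(sense()["joints"]);row(g-110*Rt[:,2],Rt);row(g,Rt)
```

```text
[-0.16044534  0.09306062  2.19035839  0.40134287  0.07721286  1.13930991]
row: [-0.07 -0.01  0.07] [ 0.001 -0.002  0.001] rows>= 0.0
row: [-0.09 -0.02 11.07] [ 0.001 -0.002  0.001] rows>= 2.7
```

Emit:
step_arm(commands="1 -0.1 0 3 0 0 0;1 -0.1 0 6 0 0 0;1 -0.1 0 9 0 0 0;1 -0.1 0 11 0 0 0;1 -0.1 0 11 0 0 0;1 -0.1 0 11 0 0 0;0 -0.1 0 11 0 0 0;0 -0.1 0 11 0 0 0;0 -0.1 0 11 0 0 0;0 -0.1 0 11 0 0 0;0 -0.1 0 11 0 0 0;0 -0.1 0 11 0 0 0;0 -0.1 0 11 0 0 0;0 -0.1 0 11 0 0 0")

```text
time_s: 6.52
eef_pos: [577.3, 36.2, 106.9]
ee_rot: [0.023, 0.92, -0.053, 0.389]
force: [-44.2, 20.1, 69.7]
grip_width: 0.423
grip_force: 72.2
```

Run:
```python
from h import *
s=sense();print(s["joints"],s["force"],s["wrist_torque"],s["eef_pos"])
Rt=tilt(YA,np.pi/4);save("wrist3.png",capture("wrist"))
p=s["eef_pos"]+[0,0,120];row(p,Rt);R2=tilt(YA,-np.pi/6);row([500,-120,250],R2)
```

```text
[-0.15020362  0.40383188  2.05031507  2.92574214  0.11505259 -1.38110828] [-44.16303722  20.11947146  69.73271931] [ 2.24392873 -3.35427162  2.2332766 ] [577.34423771  36.17298757 106.93169267]
row: [ 8.64 -0.02 -8.42] [ 0.    -0.014  0.   ] rows>= 2.9
row: [  6.2   16.39 -14.22] [ 0.    -1.323  0.   ] rows>= 10.6
```

View pics/wrist3.png

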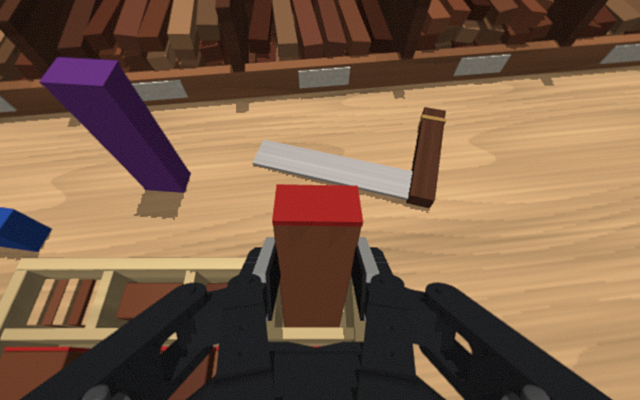

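Force is 70 N along the tool axis, so the gripped blank is being pushed into its cell. I'll ease straight up a little first.

Emit:
step_arm(commands="0 0.3 0 -0.3 0 0 0;0 0.5 0 -0.5 0 0 0;0 0.7 0 -0.7 0 0 0;0 0.9 0 -0.9 0 0 0;0 0.9 0 -0.9 0 0 0")

```text
time_s: 6.98
eef_pos: [575.1, 35.4, 115.8]
ee_rot: [0.023, 0.922, -0.054, 0.383]
force: [1.0, -0.2, 0.5]
grip_width: 0.424
grip_force: 64.9
```

Run:
```python
from h import *
s=sense();print(s["joints"],s["force"],s["wrist_torque"],s["eef_pos"],R.from_matrix(tilt(YA,np.pi/4).T@rot(s["ee_rot"])).as_rotvec(),s["grip_force"],s["grip_width"])
```

```text
[-0.15212549  0.379046    2.04585301  2.81292626  0.07564305 -1.2682313 ] [ 0.979788   -0.226981    0.46462184] [-0.00799289  0.19039443 -0.06872737] [575.06278667  35.37669685 115.75582445] [-0.00051988  0.00319938 -0.00046397] 64.88512807991356 0.42377833335303533
```

Run:
```python
from h import *
s=sense();p=s["eef_pos"]
row(p+[0,0,110],tilt(YA,np.pi/4));row([500,-60,235],tilt(YA,0));row([480,-130,180],tilt(YA,-.66));
```

```text
row: [ 7.8   0.01 -7.75] [ 0.001 -0.003  0.   ] rows>= 2.6
row: [  3.98  10.36 -12.9 ] [ 0.001 -0.789  0.   ] rows>= 6.3
row: [-0.74 17.54 -9.85] [ 1.000e-03 -1.449e+00  0.000e+00] rows>= 11.6
```

Emit:
step_arm(commands="0 2 0 -2 0 0 0;0 4.5 0 -4.5 0 0 0;0 6.5 0 -6.5 0 0 0;0 7.8 0 -7.8 0 0 0;0 7.8 0 -7.8 0 0 0;0 4 10.4 -12.9 0 -0.789 0;0 4 10.4 -12.9 0 -0.789 0;0 4 10.4 -12.9 0 -0.789 0;0 4 10.4 -12.9 0 -0.789 0;0 4 10.4 -12.9 0 -0.789 0;0 4 10.4 -12.9 0 -0.789 0;0 4 10.4 -12.9 0 -0.789 0;0 4 10.4 -12.9 0 -0.789 0;0 4 10.4 -12.9 0 -0.789 0;0 4 10.4 -12.9 0 -0.789 0;0 4 10.4 -12.9 0 -0.789 0;0 4 10.4 -12.9 0 -0.789 0")

```text
time_s: 8.4
eef_pos: [499.4, -62.1, 236.1]
ee_rot: [-0.003, 0.998, -0.057, 0.039]
force: [-0.9, -0.1, -1.2]
grip_width: 0.42
grip_force: 65.5
```

Run:
```python
from h import *
s=sense();print(s["joints"],s["grip_width"]);
row([500,-60,235],tilt(YA,0));row([480,-130,100],tilt(YA,-.66));row([480,-130,30],tilt(YA,-.66))
```

```text
[-0.37170109  0.23560055  1.63415843  0.03249361  1.20052397  1.30187532] 0.41965045061806605
row: [ 0.03 -0.21  0.12] [-0.011 -0.077  0.004] rows>= 0.6
row: [-2.2   7.12 13.41] [-0.01  -0.737  0.007] rows>= 5.9
row: [-2.73  7.19 20.39] [-0.01  -0.737  0.007] rows>= 5.9
```

Now tilt back and lower to about 30 mm.

Emit:
step_arm(commands="0 -2.2 7.1 13.4 -0.01 -0.737 0.007;0 -2.2 7.1 13.4 -0.01 -0.737 0.007;0 -2.2 7.1 13.4 -0.01 -0.737 0.007;0 -2.2 7.1 13.4 -0.01 -0.737 0.007;0 -2.2 7.1 13.4 -0.01 -0.737 0.007;0 -2.2 7.1 13.4 -0.01 -0.737 0.007;0 -2.2 7.1 13.4 -0.01 -0.737 0.007;0 -2.2 7.1 13.4 -0.01 -0.737 0.007;0 -2.3 7.1 15.4 -0.01 -0.737 0.007;0 -2.5 7.2 17.4 -0.01 -0.737 0.007;0 -2.6 7.2 18.9 -0.01 -0.737 0.007;0 -2.7 7.2 19.9 -0.01 -0.737 0.007;0 -2.7 7.2 20.2 -0.01 -0.737 0.007;0 -2.7 7.2 20.2 -0.01 -0.737 0.007")

```text
time_s: 9.57
eef_pos: [481.2, -127.7, 30.9]
ee_rot: [-0.02, 0.945, -0.053, -0.323]
force: [-2.9, 1.1, 5.5]
grip_width: 0.424
grip_force: 65.7
```

Run:
```python
from h import *
s=sense();print(s["joints"],s["force"]);row([480,-130,30],tilt(YA,-.66));row([480,-130,26],tilt(YA,-.66))
cm=camera_model("scene");im=capture("scene");p=proj(cm,[450,-130,10]);print(p);x,y=int(p[0]),int(p[1])
save("s4.png",cv2.resize(im[y-60:y+60,x-80:x+80],None,fx=4,fy=4,interpolation=cv2.INTER_CUBIC))
```

```text
[-0.4090385   0.86591696  1.3369771  -0.17739764  1.5762829   1.33086196] [-2.87184942  1.10274062  5.5157963 ]
row: [-0.02  0.24  0.13] [ 0.    -0.001  0.006] rows>= 0.1
row: [0.22 0.25 0.45] [ 0.    -0.001  0.006] rows>= 0.1
[281.65186152 218.09717054]
```

View pics/s4.png

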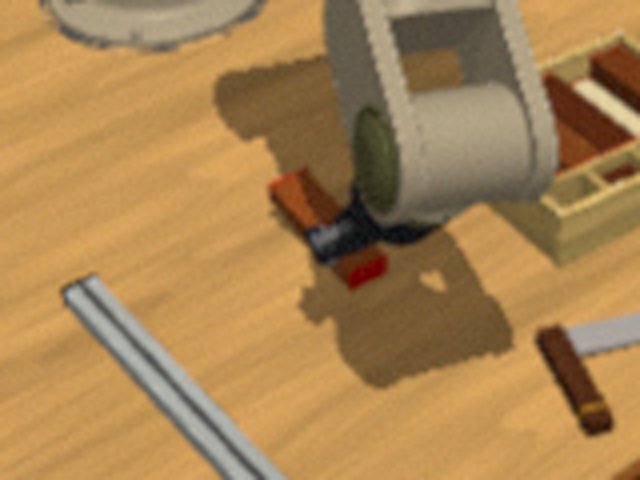

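The blank is nearly flat, with its near end touching (5.5 N). I'll open, retreat along the tool, then go tool-down above it.

Run:
```python
from h import *
row([490,-127,250],tilt(YA,0))
```

```text
row: [-12.72  -0.24 -17.85] [-0.001  0.657  0.005] rows>= 5.3
```

Emit:
step_arm(commands="0 0.2 0.1 0.3 0 0 0;0 0.2 0.1 0.3 0 0 0;1 0.2 0.1 0.3 0 0 0;1 0.2 0.1 0.3 0 0 0;1 0.2 0.1 0.3 0 0 0;1 0.2 0.1 0.3 0 0 0;1 0 0 -2 0 0 0;1 0 0 -5 0 0 0;1 0 0 -8 0 0 0;1 -8 0 -11 0 0.3 0;1 -13 0 -17 0 0.66 0;1 -13 0 -17 0 0.66 0;1 -13 0 -17 0 0.66 0;1 -13 0 -17 0 0.66 0;1 -13 0 -17 0 0.66 0;1 -13 0 -17 0 0.66 0;1 -13 0 -17 0 0.66 0")

```text
time_s: 11.03
eef_pos: [482.3, -128.7, 243.9]
ee_rot: [-0.002, 0.998, -0.056, 0.001]
force: [0.2, -0.6, -0.2]
grip_width: 1.001
grip_force: 0.0
```

Run:
```python
from h import *
s=sense();print(s["eef_pos"],s["joints"]);cm=camera_model("wrist");im=capture("wrist");save("wrist5.png",im)
for d in trace("wrist","blank_mid"):
    m=d["mask"].astype(np.uint8);print(d["score"],d["rect"],m.sum())
    c=max(cv2.findContours(m,0,1)[0],key=cv2.contourArea)[:,0]
    W=np.array([at(cm,p,20)[:2] for p in c],np.float32);print(cv2.minAreaRect(W))
for d in spot_point("wrist","blank_mid"): print(d,at(cm,d["xy"],11))
```

```text
[ 482.27121069 -128.67972616  243.92182612] [-0.49757761  0.25894536  1.58113754  0.00353075  1.3014013   1.18495861]
0.74 [316.4, 199.1, 32.5, 100.8] 3259
((444.9082336425781, -124.13618469238281), (39.52970504760742, 127.92487335205078), 82.7081069946289)
0.48 [103.5, 164.2, 206.3, 175.1] 23021
((508.9417724609375, 137.8924560546875), (266.356689453125, 207.91114807128906), 83.62800598144531)
{'xy': [317.3, 199.4], 'score': 0.74} [ 442.6586626  -126.21208697   11.        ]
{'xy': [88.3, 185.3], 'score': 0.6} [491.42140007 149.14597281  11.        ]
```

View pics/wrist5.png

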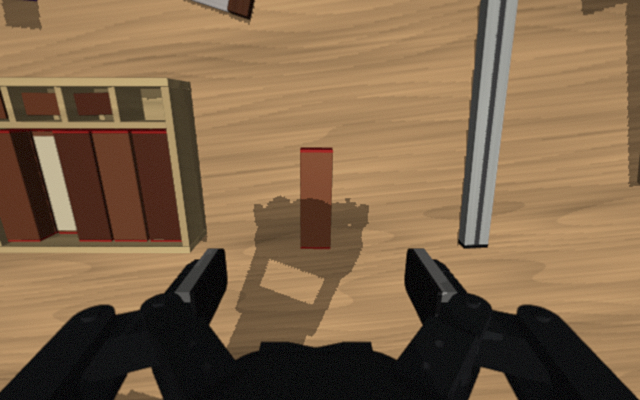

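The blank lies flat at (317,199), centre about (443,-124.5), aligned with the tool. I'll regrip across its middle by the fingertips, kept high so the fingers clear the neighbours.

Run:
```python
from h import *
Rt=down(-.123-np.pi/2)
row([443,-124.5,80],Rt);row([443,-124.5,28],Rt)
```

```text
row: [-4.02  0.09 16.3 ] [-0.004 -0.     0.011] rows>= 4.0
row: [-4.02  0.11 21.5 ] [-0.004 -0.     0.011] rows>= 5.2
```

Emit:
step_arm(commands="1 -4 0.1 4 0 0 0.01;1 -4 0.1 8 0 0 0.01;1 -4 0.1 12 0 0 0.01;1 -4 0.1 16 0 0 0.01;1 -4 0.1 19 0 0 0.01;1 -4 0.1 21 0 0 0.01;1 -4 0.1 21.5 0 0 0.01;1 -4 0.1 21.5 0 0 0.01;0 -4 0.1 21.5 0 0 0.01;0 -4 0.1 21.5 0 0 0.01;0 -4 0.1 21.5 0 0 0.01;0 -4 0.1 21.5 0 0 0.01;0 -4 0.1 21.5 0 0 0.01;0 -4 0.1 21.5 0 0 0.01;0 -4 0.1 21.5 0 0 0.01;0 -4 0.1 19 0 0 0.01;0 -4 0.1 16 0 0 0.01;0 -4 0.1 12 0 0 0.01;0 -4 0.1 10 0 0 0.01;0 -4 0.1 10 0 0 0.01")

```text
time_s: 12.85
eef_pos: [444.8, -125.8, 148.2]
ee_rot: [0.0, 0.998, -0.061, 0.005]
force: [0.2, -0.1, -0.7]
grip_width: 0.428
grip_force: 41.1
```

Run:
```python
from h import *
s=sense();print(s["eef_pos"],s["joints"],s["force"],s["grip_width"]);
for z in(140,90): row([499,165,z],down(YA))
cm=camera_model("scene");im=capture("scene");p=proj(cm,s["eef_pos"]);x,y=int(p[0]),int(p[1])
save("s6.png",cv2.resize(im[y-50:y+50,x-66:x+66],None,fx=5,fy=5,interpolation=cv2.INTER_CUBIC))
```

```text
[ 444.80730013 -125.78261283  148.23944681] [-0.53205971  0.28321095  1.8225165   0.00471098  1.0258233   1.15828215] [ 0.24347422 -0.07987519 -0.71332092] 0.42822849458501605
row: [  1.83 -29.52   0.83] [ 0.    -0.011 -0.005] rows>= 7.1
row: [  1.78 -29.52   5.83] [ 0.    -0.011 -0.005] rows>= 7.2
```

View pics/s6.png

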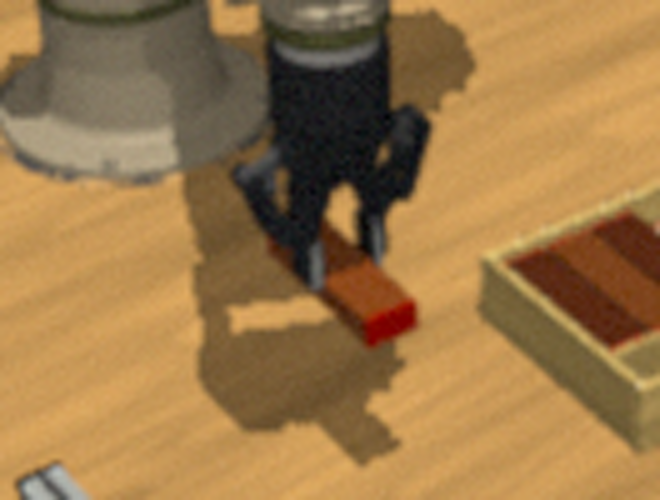

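Blank held level, with the tips only on its upper part. I'll check the slip's position numerically from the overhead view and the saved wrist picture.

Run:
```python
from h import *
def cam_at(p,Rt,cm):
    return dict(cm,eye=np.array(p)+Rt@[73.56,.012,-124.99])
s=sense();cm=camera_model("wrist");cq=rot(s["ee_rot"]).T@rot(cm["rotation"])
def fake(p,q):
    Rt=rot(q);Q=R.from_matrix(Rt@cq).as_quat();return dict(cm,eye=np.array(p)+Rt@[73.56,.012,-124.99],rotation=np.roll(Q,1))
f1=fake([550.156,110.148,330.384],[0,.9973,-.0742,0]);f5=fake([482.271,-128.68,243.922],[-.002,.998,-.056,.001])
save("t7.png",capture("top"))
for n,c in(("wrist1",f1),("wrist5",f5),("t7",camera_model("top"))):
    im=cv2.imread(f"pics/{n}.png");hs=cv2.cvtColor(im,cv2.COLOR_BGR2HSV).astype(int)
    p=proj(c,[499,165,29.5]);m=((hs[...,1]<75)&(hs[...,2]>60)).astype(np.uint8)
    Y,X=np.mgrid[:400,:640];m[(abs(X-p[0])>30)|(abs(Y-p[1])>70)]=0
    k,l,st,ce=cv2.connectedComponentsWithStats(m);i=1+st[1:,4].argmax()
    ct=max(cv2.findContours((l==i).astype(np.uint8),0,1)[0],key=cv2.contourArea)[:,0]
    r=cv2.minAreaRect(np.array([at(c,q,29.5)[:2] for q in ct],np.float32));print(n,p,st[i],r)
```

```text
wrist1 [283.44303065 197.51131631] [ 269  160   28   73 1684] ((499.44073486328125, 165.90008544921875), (34.69887924194336, 111.33274841308594), 83.16239166259766)
wrist5 [ 61.83418435 184.42885019] [  33  136   43   94 1888] ((499.6138000488281, 172.7682342529297), (23.580968856811523, 110.84072875976562), 83.53096008300781)
t7 [250.04488399 208.15638407] [239 188  22  42 595] ((498.0172119140625, 167.4984893798828), (40.22486114501953, 113.835693359375), 83.20401763916016)
```

Emit:
step_arm(commands="0 0.5 -3 0 0 -0.01 -0.005;0 0.5 -7 0 0 -0.01 -0.005;0 1 -11 0 0 -0.01 -0.005;0 1 -15 0 0 -0.01 -0.005;0 1.4 -19 0 0 -0.01 -0.005;0 1.8 -23 0 0 -0.01 -0.005;0 1.8 -26 0 0 -0.01 -0.005;0 1.8 -28.5 0.8 0 -0.01 -0.005;0 1.8 -29.5 0.8 0 -0.01 -0.005;0 1.8 -29.5 0.8 0 -0.01 -0.005;0 1.8 -29.5 0.8 0 -0.01 -0.005")

```text
time_s: 13.87
eef_pos: [496.5, 165.3, 135.9]
ee_rot: [-0.002, 0.998, -0.058, -0.004]
force: [1.4, 0.7, -0.2]
grip_width: 0.434
grip_force: 41.0
```

Run:
```python
from h import *
cm=camera_model("wrist");s=sense();im=capture("wrist");save("wrist8.png",im)
print(s["eef_pos"],s["joints"])
for d in trace("wrist","blank_mid")[:2]:
    c=max(cv2.findContours(d["mask"].astype(np.uint8),0,1)[0],key=cv2.contourArea)[:,0]
    print(d["score"],cv2.minAreaRect(np.array([at(cm,p,s["eef_pos"][2]-6)[:2] for p in c],np.float32)))
row([499,165,75],down(YA))
```

```text
[496.5127467  165.2533739  135.87622361] [0.09510191 0.42939756 1.64562115 0.00505044 1.07477177 1.78021084]
0.98 ((503.33251953125, 164.10853576660156), (37.02599334716797, 113.49993896484375), 83.4265365600586)
row: [ 0.25 -0.06  6.14] [-0.003  0.008 -0.002] rows>= 1.5
```

Run:
```python
from h import *
row([498.5,166,84],down(YA));row([498.5,166,69],down(YA))
```

```text
row: [ 0.19 -0.15  5.25] [-0.003  0.008 -0.002] rows>= 1.3
row: [ 0.2  -0.15  6.75] [-0.003  0.008 -0.002] rows>= 1.6
```

Emit:
step_arm(commands="0 0.2 -0.15 2 -0.003 0.008 -0.002;0 0.2 -0.15 4 -0.003 0.008 -0.002;0 0.2 -0.15 5.2 -0.003 0.008 -0.002;0 0.2 -0.15 5.2 -0.003 0.008 -0.002;0 0.2 -0.15 5.6 -0.003 0.008 -0.002;0 0.2 -0.15 6 -0.003 0.008 -0.002;0 0.2 -0.15 6.2 -0.003 0.008 -0.002;0 0.2 -0.15 6.2 -0.003 0.008 -0.002")

```text
time_s: 14.63
eef_pos: [498.7, 167.1, 74.7]
ee_rot: [-0.0, 0.998, -0.058, 0.0]
force: [-0.7, 0.6, -0.2]
grip_width: 0.429
grip_force: 41.0
```

Run:
```python
from h import *
s=sense();print(s["eef_pos"],s["force"],s["wrist_torque"]);save("wrist9.png",capture("wrist"))
```

```text
[498.71338148 167.09681042  74.72789418] [-0.65888256  0.57661753 -0.20721873] [-0.06411197 -0.0217963   0.00126287]
```

Emit:
step_arm(commands="0 0 0.1 0.3 0 0 0;0 0 0.1 0.6 0 0 0;0 0 0.1 0.7 0 0 0;0 0 0.1 0.7 0 0 0")

```text
time_s: 15.02
eef_pos: [498.3, 166.3, 67.3]
ee_rot: [-0.0, 0.998, -0.058, 0.0]
force: [0.3, -0.4, -1.2]
grip_width: 0.428
grip_force: 41.0
```

Run:
```python
from h import *
s=sense();print(s["eef_pos"],s["force"],s["wrist_torque"])
```

```text
[498.32822884 166.28652712  67.25547058] [ 0.27574851 -0.43671124 -1.16416257] [-0.01113803  0.00429562 -0.01122759]
```

Blank is 11 mm into the place with no contact force. Release, rise and check.

Emit:
step_arm(commands="1 0 0 0 0 0 0;1 0 0 0 0 0 0;1 0 0 0 0 0 0;1 0 0 0 0 0 0;1 0 0 0 0 0 0;1 0 0 -2 0 0 0;1 0 0 -6 0 0 0;1 0 0 -10 0 0 0;1 0 0 -14 0 0 0;1 0 0 -18 0 0 0;1 0 0 -20 0 0 0;1 0 0 -20 0 0 0")

```text
time_s: 16.02
eef_pos: [499.7, 166.5, 272.6]
ee_rot: [-0.001, 0.998, -0.057, 0.005]
force: [0.3, -1.2, -0.1]
grip_width: 1.004
grip_force: 0.0
```

Run:
```python
from h import *
s=sense();print(s["eef_pos"],s["force"],s["joints"]);cm=camera_model("wrist");im=capture("wrist")
for d in trace("wrist","blank_mid")[:3]:
    c=max(cv2.findContours(d["mask"].astype(np.uint8),0,1)[0],key=cv2.contourArea)[:,0]
    print(d["score"],d["rect"],cv2.minAreaRect(np.array([at(cm,p,51)[:2] for p in c],np.float32)))
for l in("edge_mid",):
  for cn in("wrist","top"):
    if cn=="top": capture("top")
    for d in spot_point(cn,l): print(cn,l,d["score"],at(camera_model(cn),d["xy"],9))
big=cv2.resize(im[90:260],None,fx=1,fy=1)
def bw(b): return BC+BX*b[0]+BY*b[1]+[0,0,b[2]]
P=[proj(cm,bw((-20+a*62.5,41+e*19,51.5))) for a,e in((1,1),(1,-1),(-1,-1),(-1,1))]
print(np.round(P,1).tolist())
o=im.copy();x0=int(min(p[0] for p in P))-70;y0=int(min(p[1] for p in P))-60;x0=max(x0,0);y0=max(y0,0)
save("w10.png",cv2.resize(o[y0:y0+200,x0:x0+260],None,fx=3,fy=3,interpolation=cv2.INTER_CUBIC))
```

```text
[499.71412455 166.49543603 272.63503214] [ 0.34497902 -1.17834015 -0.06627952] [9.89120176e-02 2.94821605e-01 1.45807195e+00 1.47324916e-04
 1.37897497e+00 1.78467454e+00]
0.97 [317.4, 170.8, 32.7, 103.6] ((498.117919921875, 166.17269897460938), (39.524024963378906, 125.59430694580078), 83.34906768798828)
top edge_mid 0.9 [ 508.93738291 -318.4529798     9.        ]
[[299.8, 115.9], [334.2, 116.0], [332.1, 221.9], [301.0, 221.8]]
```

View pics/w10.png

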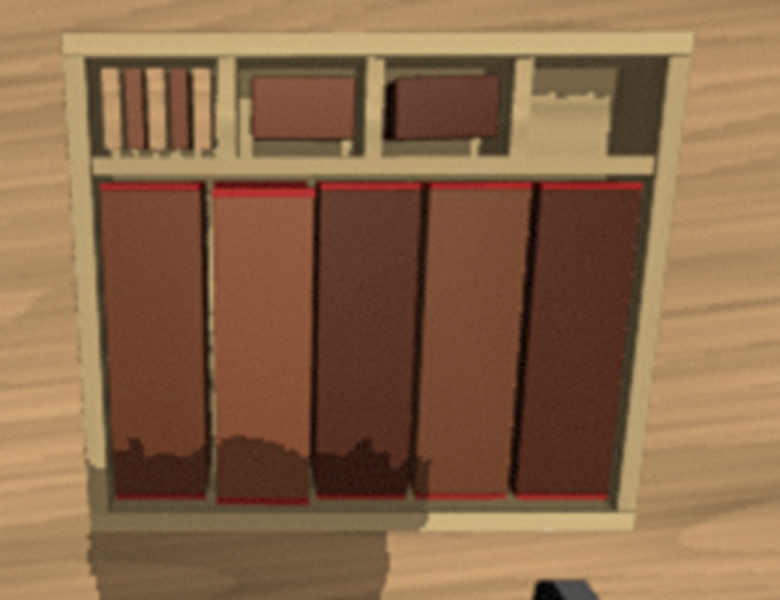

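The blank beds flat in its lane, with red ends at crop (263,190) and (262,500), fitted centre (498.1,166.2) and size 125.6x39.5. The neighbours and short ends look undisturbed. Next, the straightedge.

Run:
```python
from h import *
row([470,-322,270],down(-1.65))
```

```text
row: [ 2.84 48.82 -0.38] [ 0.     0.002 -0.036] rows>= 11.7
```

Emit:
step_arm(commands="1 2.8 48.8 0 0 0 -0.036;1 2.8 48.8 0 0 0 -0.036;1 2.8 48.8 0 0 0 -0.036;1 2.8 48.8 0 0 0 -0.036;1 2.8 48.8 0 0 0 -0.036;1 2.8 48.8 0 0 0 -0.036;1 2.8 48.8 0 0 0 -0.036;1 2.8 48.8 0 0 0 -0.036;1 2.8 48.8 0 0 0 -0.036;1 2.8 48.8 0 0 0 -0.036;1 2.8 48.8 0 0 0 -0.036;1 2.8 48.8 0 0 0 -0.036;1 2.8 48.8 0 0 0 -0.036;1 2.8 48.8 0 0 0 -0.036;1 2.8 48.8 0 0 0 -0.036;1 2.8 48.8 0 0 0 -0.036")

```text
time_s: 17.6
eef_pos: [470.3, -320.5, 267.2]
ee_rot: [-0.0, 0.999, -0.039, 0.0]
force: [-0.3, -0.4, -0.2]
grip_width: 1.003
grip_force: 0.0
```

```bash
cat > edge.py <<'E'
from h import *
s=sense();print(s["eef_pos"],s["joints"]);cm=camera_model("wrist");im=capture("wrist");save("w11.png",im)
for d in trace("wrist","edge_mid")[:2]:
    c=max(cv2.findContours(d["mask"].astype(np.uint8),0,1)[0],key=cv2.contourArea)[:,0]
    print(d["score"],d["rect"],cv2.minAreaRect(np.array([at(cm,p,16)[:2] for p in c],np.float32)))
for d in spot_point("wrist","edge_mid"): print(d["score"],d["xy"],at(cm,d["xy"],9))
E
python3 edge.py
```

```text
[ 470.3307998  -320.51903006  267.15889503] [-8.04328758e-01  3.99245317e-01  1.32739210e+00  8.47729241e-04
  1.41550230e+00  8.44239847e-01]
0.72 [318.9, 124.5, 29.4, 248.9] ((503.25360107421875, -327.1337890625), (32.68751525878906, 294.6531066894531), 86.50719451904297)
0.29 [38.5, 161.1, 72.1, 164.3] ((488.0365295410156, 30.25146484375), (88.67308044433594, 222.8564453125), 68.8985595703125)
0.78 [324.0, 134.3] [ 506.20448963 -334.09928336    9.        ]
```

Run:
```python
from h import *
row([506,-327.3,20],down(-1.632))
```

```text
row: [ 3.58  0.38 24.77] [-0.    -0.001 -0.017] rows>= 6.0
```

Emit:
step_arm(commands="1 1.5 0.4 4 0 0 -0.017;1 3.6 0.4 8 0 0 -0.017;1 3.6 0.4 12 0 0 -0.017;1 3.6 0.4 16 0 0 -0.017;1 3.6 0.4 20 0 0 -0.017;1 3.6 0.4 23 0 0 -0.017;1 3.6 0.4 24.2 0 0 -0.017;1 3.6 0.4 24.7 0 0 -0.017;1 3.6 0.4 24.7 0 0 -0.017;0 3.6 0.4 24.7 0 0 -0.017;0 3.6 0.4 24.7 0 0 -0.017;0 3.6 0.4 24.7 0 0 -0.017;0 3.6 0.4 24.7 0 0 -0.017;0 3.6 0.4 24.7 0 0 -0.017;0 3.6 0.4 24.7 0 0 -0.017;0 3.6 0.4 24.7 0 0 -0.017;0 3.6 0.4 24.7 0 0 -0.017", newtons=60)

```text
time_s: 19.17
eef_pos: [506.3, -328.9, 21.6]
ee_rot: [0.0, 1.0, -0.031, 0.001]
force: [-1.9, 0.8, 6.4]
grip_width: 0.336
grip_force: 60.9
```

Run:
```python
from h import *
s=sense();print(s["eef_pos"],s["force"],s["joints"],s["wrist_torque"])
yaw=-0.117
row([490,-300,210],down(-1.632))
T=BC+BX*80+[0,0,0]  # over end cells
for z in(170,90): row([T[0],T[1],z],down(yaw))
print(T)
```

```text
[ 506.25935531 -328.9050568    21.62694209] [-1.88177592  0.78379504  6.37495024] [-7.70273726e-01  7.35822945e-01  1.46840807e+00  8.48277615e-04
  9.35301180e-01  8.62259599e-01] [0.21174422 0.16413979 0.01846974]
row: [ -1.76  -2.77 -18.84] [ 0.001 -0.002 -0.001] rows>= 4.6
row: [  6.04 -44.6  -14.86] [ 2.000e-03 -1.000e-03 -1.516e+00] rows>= 12.1
row: [  6.02 -44.61  -6.86] [ 2.000e-03 -1.000e-03 -1.516e+00] rows>= 12.1
[593.95306434 112.66134023   0.        ]
```

Emit:
step_arm(commands="0 0 0 -4 0 0 0;0 0 0 -8 0 0 0;0 0 0 -12 0 0 0;0 0 0 -16 0 0 0;0 6 -44.6 -16 0 0 -1.516;0 6 -44.6 -16 0 0 -1.516;0 6 -44.6 -16 0 0 -1.516;0 6 -44.6 -16 0 0 -1.516;0 6 -44.6 -16 0 0 -1.516;0 6 -44.6 -16 0 0 -1.516;0 6 -44.6 -16 0 0 -1.516;0 6 -44.6 -16 0 0 -1.516;0 6 -44.6 -16 0 0 -1.516;0 6 -44.6 -16 0 0 -1.516;0 6 -44.6 -16 0 0 -1.516;0 6 -44.6 -16 0 0 -1.516;0 6 -44.6 -16 0 0 -1.516;0 6 -44.6 -16 0 0 -1.516;0 6 -44.6 -16 0 0 -1.516;0 6 -44.6 -16 0 0 -1.516")

```text
time_s: 20.83
eef_pos: [593.3, 111.8, 180.7]
ee_rot: [0.0, 0.749, 0.663, 0.0]
force: [0.6, -0.3, -2.2]
grip_width: 0.331
grip_force: 60.5
```

Run:
```python
from h import *
s=sense();print(s["eef_pos"],s["force"],s["joints"],s["grip_width"],s["wrist_torque"])
T=BC+BX*76
for z in(95,80): row([T[0],T[1],z],down(-.117))
cm=camera_model("scene");capture("scene")
for d in spot_point("scene","edge_mid"): print(d,at(cm,d["xy"],s["eef_pos"][2]-11))
```

```text
[593.29304908 111.77387364 180.68329758] [ 0.55763897 -0.30618572 -2.2112831 ] [-7.66673054e-03  5.40306578e-01  1.34129189e+00  8.44718129e-05
  1.25948699e+00  1.13367053e-01] 0.33112967063184223 [-0.03611767  0.03332267  0.01206821]
row: [ 0.09 -0.35  8.57] [ 0.    -0.    -0.004] rows>= 2.1
row: [ 0.09 -0.35 10.07] [ 0.    -0.    -0.004] rows>= 2.4
{'xy': [365.4, 170.8], 'score': 0.57} [596.20411111 112.26988808 169.68329758]
```

Emit:
step_arm(commands="0 0 -0.3 4 0 0 0;0 0 -0.3 7.5 0 0 0;0 0 -0.3 9.5 0 0 0;0 0 -0.3 9.9 0 0 0;0 0 -0.3 10.1 0 0 0;0 0 -0.3 10.2 0 0 0;0 0 -0.3 10.3 0 0 0;0 0 -0.3 10.3 0 0 0")

```text
time_s: 21.6
eef_pos: [591.1, 113.2, 79.0]
ee_rot: [0.001, 0.747, 0.664, 0.001]
force: [-0.5, 0.3, -1.5]
grip_width: 0.329
grip_force: 60.5
```

Run:
```python
from h import *
s=sense();print(s["eef_pos"],s["force"],s["wrist_torque"]);print((s["eef_pos"]-BC)@BX,(s["eef_pos"]-BC)@BY)
```

```text
[591.08134652 113.16527891  78.97071275] [-0.51141665  0.3418261  -1.54974142] [0.03260681 0.02073863 0.01280699]
77.08908884278564 0.16526845559310055
```

Emit:
step_arm(commands="0 0 0 0.1 0 0 0;0 0 0 0.15 0 0 0;0 0 0 0.2 0 0 0;0 0 0 0.2 0 0 0;0 0 0 0.2 0 0 0")

```text
time_s: 22.02
eef_pos: [591.0, 113.2, 77.6]
ee_rot: [0.001, 0.747, 0.665, 0.001]
force: [-4.2, -0.6, 9.1]
grip_width: 0.334
grip_force: 62.0
```

Run:
```python
from h import *
s=sense();print(s["eef_pos"],s["force"],s["wrist_torque"])
```

```text
[590.99961034 113.24089538  77.58757342] [-4.24965359 -0.55314923  9.14689969] [-0.00115116  0.71128545 -0.04196034]
```

Emit:
step_arm(commands="0 0 0 0 0 0 0;0 0 0 0 0 0 0;0 0 -0.8 0 0 0 0;0 0 -1.6 0 0 0 0;0 0 -2.4 0 0 0 0;0 0 -3.2 0 0 0 0;0 0 -4 0 0 0 0;0 0 -4 0 0 0 0")

```text
time_s: 22.68
eef_pos: [551.3, 118.0, 77.6]
ee_rot: [0.002, 0.747, 0.665, 0.002]
force: [0.3, -0.4, 9.3]
grip_width: 0.335
grip_force: 61.9
```

Run:
```python
from h import *
s=sense();print(s["eef_pos"],s["force"],s["wrist_torque"]);print((s["eef_pos"]-BC)@BX,(s["eef_pos"]-BC)@BY)
```

```text
[551.31861994 117.97400848  77.61344637] [ 0.2943463  -0.4060397   9.34960623] [ 0.00713281  0.27851927 -0.02016531]
37.03686930013341 0.2994900239759296
```

Steady contact at about 9 N, and x = 37 mm. Continue through the middle.

Emit:
step_arm(commands="0 0 -0.8 0 0 0 0;0 0 -1.6 0 0 0 0;0 0 -2.4 0 0 0 0;0 0 -3.2 0 0 0 0;0 0 -4 0 0 0 0;0 0 -4.8 0 0 0 0;0 0 -4.8 0 0 0 0")

```text
time_s: 23.27
eef_pos: [504.0, 123.6, 77.6]
ee_rot: [0.002, 0.747, 0.665, 0.002]
force: [0.2, -0.1, 10.7]
grip_width: 0.329
grip_force: 62.0
```

Run:
```python
from h import *
s=sense();print(s["eef_pos"],s["force"],s["wrist_torque"]);print((s["eef_pos"]-BC)@BX,(s["eef_pos"]-BC)@BY)
```

```text
[503.9541839  123.59806907  77.59185568] [ 0.20029017 -0.138329   10.74488432] [ 0.04961372  0.14555794 -0.0609303 ]
-10.660265356543901 0.356096197241812
```

Emit:
step_arm(commands="0 0 -0.8 0 0 0 0;0 0 -1.6 0 0 0 0;0 0 -2.4 0 0 0 0;0 0 -3.2 0 0 0 0;0 0 -4 0 0 0 0;0 0 -4.8 0 0 0 0;0 0 -5.6 0 0 0 0;0 0 -6.4 0 0 0 0;0 0 -7.2 0 0 0 0;0 0 -7.5 0 0 0 0;0 0 -7.5 0 0 0 0;0 0 -7.5 0 0 0 0")

```text
time_s: 24.27
eef_pos: [430.5, 132.3, 77.6]
ee_rot: [0.002, 0.747, 0.665, 0.003]
force: [1.4, 0.4, 13.9]
grip_width: 0.336
grip_force: 62.3
```

Run:
```python
from h import *
s=sense();print(s["eef_pos"],s["force"],s["wrist_torque"],s["joints"]);print((s["eef_pos"]-BC)@BX,(s["eef_pos"]-BC)@BY)
p=s["eef_pos"];row(p+[0,0,100],down(-.117));row([470,-240,177],down(-1.632));row([470,-240,60],down(-1.632));row([470,-240,23],down(-1.632))
```

```text
[430.52516004 132.34489589  77.61410793] [ 1.44755167  0.4113508  13.85437692] [ 0.02402957 -0.20013487  0.02954527] [3.69794102e-02 3.78626231e-01 1.91871045e+00 2.11733508e-04
 8.37239886e-01 1.53834843e-01]
-84.60832282143505 0.4715152366517225
row: [  0.01   0.07 -10.  ] [ 0.007 -0.001  0.   ] rows>= 2.4
row: [-36.51   8.34  -9.93] [ 0.005 -0.006  1.515] rows>= 12.1
row: [-36.52   8.25   1.77] [ 0.005 -0.006  1.515] rows>= 12.1
row: [-36.53   8.23   5.47] [ 0.005 -0.006  1.515] rows>= 12.1
```

Box x = -84.6 mm, still in contact. Lift off and carry the straightedge to free bench.

Emit:
step_arm(commands="0 0 0 -3 0 0 0;0 0 0 -7 0 0 0;0 0 0 -10 0 0 0;0 -36.5 8.3 -10 0 0 1.515;0 -36.5 8.3 -10 0 0 1.515;0 -36.5 8.3 -10 0 0 1.515;0 -36.5 8.3 -10 0 0 1.515;0 -36.5 8.3 -10 0 0 1.515;0 -36.5 8.3 -10 0 0 1.515;0 -36.5 8.3 -10 0 0 1.515;0 -36.5 8.3 -10 0 0 1.515;0 -36.5 8.3 -10 0 0 1.515;0 -36.5 8.3 -10 0 0 1.515;0 -36.5 8.3 -10 0 0 1.515;0 -36.5 8.3 -10 0 0 1.515;0 -36.5 8.3 -10 0 0 1.515;0 -36.5 8.3 -10 0 0 1.515;0 -36.5 8.3 -10 0 0 1.515;0 -36.5 8.3 -10 0 0 1.515")

```text
time_s: 25.85
eef_pos: [468.3, -239.8, 175.6]
ee_rot: [-0.0, 1.0, -0.029, 0.0]
force: [-0.7, 0.5, -1.1]
grip_width: 0.334
grip_force: 60.7
```

Run:
```python
from h import *
s=sense();print(s["eef_pos"],s["force"],s["joints"]);row([470,-240,24],down(-1.632))
```

```text
[ 468.30110339 -239.75274889  175.55585935] [-0.66915527  0.50417033 -1.12010845] [-6.96336997e-01  3.83242406e-01  1.59838558e+00  6.23916449e-04
  1.15957230e+00  9.32560854e-01]
row: [ 0.16  0.02 15.16] [-0.    -0.001  0.003] rows>= 3.6
```

Emit:
step_arm(commands="0 0 0 4 0 0 0;0 0 0 8 0 0 0;0 0 0 12 0 0 0;0 0 0 14 0 0 0;0 0 0 14.8 0 0 0;0 0 0 15.2 0 0 0;0 0 0 15.35 0 0 0;0 0 0 15.45 0 0 0;0 0 0 15.45 0 0 0")

```text
time_s: 26.6
eef_pos: [469.0, -240.4, 22.2]
ee_rot: [0.001, 1.0, -0.03, 0.001]
force: [0.7, -0.6, -1.3]
grip_width: 0.329
grip_force: 60.7
```

Run:
```python
from h import *
s=sense();print(s["eef_pos"],s["force"])
```

```text
[ 469.04907511 -240.39220066   22.24368041] [ 0.7313503  -0.57431736 -1.34841195]
```

Lower the last millimetre, release and rise.

Emit:
step_arm(commands="0 0 0 0.05 0 0 0;0 0 0 0.1 0 0 0;0 0 0 0.1 0 0 0;1 0 0 0.1 0 0 0;1 0 0 0.1 0 0 0;1 0 0 0.1 0 0 0;1 0 0 0.1 0 0 0;1 0 0 0.1 0 0 0;1 0 0 -3 0 0 0;1 0 0 -7 0 0 0;1 0 0 -11 0 0 0;1 0 0 -15 0 0 0;1 0 0 -19 0 0 0;1 0 0 -22 0 0 0;1 0 0 -22 0 0 0;1 0 0 -22 0 0 0")

```text
time_s: 27.93
eef_pos: [468.6, -240.2, 242.2]
ee_rot: [0.001, 1.0, -0.031, 0.002]
force: [-0.6, -0.0, -0.8]
grip_width: 0.998
grip_force: 0.0
```

```bash
python3 edge.py
python3 - <<'E'
from h import *
s=sense();print(s["force"],s["dq"]);cm=camera_model("top");save("t12.png",capture("top"))
for l,z in(("edge_mid",9),("blank_mid",40),("square_mid",8),("glue_mid",80),("wax_jar_mid",30),("mallet_mid",34),("short_a_mid",26),("packed_a_mid",39)):
    for d in spot_point("top",l)[:3]: print(l,round(d["score"],2),np.round(at(cm,d["xy"],z)[:2]))
E
```

```text
[ 468.57230973 -240.18080113  242.15282541] [-6.96655185e-01  3.19211466e-01  1.50543870e+00  6.30200398e-04
  1.31356977e+00  9.35093192e-01]
0.91 [315.5, 152.8, 26.8, 257.7] ((470.1121520996094, -241.36105346679688), (30.94019317626953, 299.9308166503906), 86.6712646484375)
0.97 [317.4, 167.8] [ 468.74207421 -243.28189274    9.        ]
[-0.3962381  -0.02693282  0.34497327] [ 0.00177479  0.00340996 -0.00120682  0.0010478   0.00358104  0.00189113]
blank_mid 0.94 [497. 167.]
blank_mid 0.76 [723. 172.]
square_mid 0.84 [700. -89.]
glue_mid 0.97 [450. 413.]
wax_jar_mid 0.9 [337. 389.]
wax_jar_mid 0.35 [583. 137.]
mallet_mid 0.9 [ 613. -490.]
short_a_mid 0.6 [586. 140.]
packed_a_mid 0.64 [486.  74.]
```

The straightedge lies flat (300 x 31 mm), the blank is still in its place, and nothing else has moved. Handing in.

```bash
python3 -c "
from rig import *
print(finish_job())"
```

```text
the job is handed in; nothing more can be done
None
```

I handed the job in at about 28 s of the 72 s allowed, with no verdict returned. By the camera fits, the blank lies flat in the free place, the straightedge was drawn along the rim in contact and laid back on the bench, and nothing else shifted noticeably. The first grasp briefly pushed the blank into its cell at about 85 N at the wrist (limit 120 N).

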